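# Set the fine focus without touching the coarse

## Task

On the microscope's focus control box, turn the inner fine-focus knob (the upright wing-shaped one) clockwise until its pointer lines up with the raised index rib on the box, then let go. The coarse-focus drum around it must stay at its setting, and keep off the other box, the stage drive with two round knobs.

Things in the scene. Friction and masses are not known exactly. Their poses are not given: they have to be found in the camera images.
- fine_grip (a point): Grip centre of the fine-focus knob, on its vertical axis, 84 mm above the bench. A black upright wing (flat bar) 12 mm thick, 36 mm long (18 mm either side of the axis), at heights 66 to 98 mm on a 16 mm steel shaft. One end is a pointed nose with a white line on top: the pointer. The point turns with it: x along the wing to the pointer, y across its thickness, z up.
- fine (a joint): Angle of the fine knob relative to its box, rad: 0 when the pointer lines up with the index rib (white, raised, 18 mm long, on the box's deck 35 to 53 mm from the axis); positive counter-clockwise from above. Starts at 0.6 to 1.35: turn it clockwise to 0 in one grasp. Light friction (about 0.03 N m); it stays where left; stops at -1.6 and 1.6, none at the rib.
- coarse_mark (a point): Short black line on the top rim of the bare metal coarse drum, 26 mm from the axis, 56 mm above the bench; turns with the drum. The drum (58 mm across, heights 40 to 56 mm) lies under the wing on the same axis and turns by itself (about 0.03 N m): keep fingers above 56 mm. It starts at any angle. Both knobs stand mid-deck on a fixed white box 120 x 130 x 40 mm high.
- stage_unit: The other box, not to be touched: the same fixed white housing (120 x 130 x 40 mm high) without a rib, with two round knurled knobs on one axis, a 58 mm metal drum below and a 29 mm black one above, up to 98 mm over the bench. Origin at the centre of its underside, z up. The boxes may have changed places.

How it is judged:
At the end, for the whole second after the job is handed in: The fine-focus pointer is at rest within 12 degrees (0.21 rad) of the index rib, and the coarse drum is within 10 degrees of where it stood at the start (its mark has moved less than 4.6 mm) (value of joint fine between -0.21 and 0.21 rad and velocity of joint fine between -0.05 and 0.05 rad/s and distance of coarse_mark from where it was at the start of the episode below 0.0046 m); the robot touches nothing.
It fails at once if the coarse drum is turned by more than 10 degrees (its mark moves 4.6 mm or more) (distance of coarse_mark from where it was at the start of the episode above 0.0046 m).
It fails at once if the stage drive box or its knobs are pushed by the robot (over 2 N) (contact force between any of the arm, the fingers and stage_unit above 2 N).
It also fails if it takes over 32 s, if anything falls off the work surface, if the arm or the gripper's body presses on something with over 40 N, if the wrist force passes 120 N, or if a joint passes its speed limit or range.

## Robot

A 7-joint arm with a two-finger parallel gripper is mounted at the origin on the work surface. World frame = base frame: x ahead of the robot, y to its left, z up, the work surface at z = 0. Lengths are in m, angles in rad, forces in N, time in s.
With the tool pointing down it reaches from about 0.4 to 0.85 m from the base axis. Payload 10.4 kg.
Tool frame: the origin (TCP) lies at the very end of the fingers, on their centre line; the grasp point (between the pads) lies 19 mm behind it (manip.tcp_to_grasp is the distance from the TCP to the grasp point, in m); x points along the fingers, y is the direction in which the jaws open and shut, and the axes are right-handed (so a half turn about x gives the same grasp; the last joint's range is limited). The gripper opens to 85 mm and grips with 20 to 120 N. Pads are 22 mm wide; open, the fingers measure 114 mm over their backs; the gripper's body (76 mm by 85 mm) begins 54 mm behind the grasp point. The pads swing forward as they close: fully open they stand 13 mm farther back than shut.
Start: joints at [1.306, 0.332, -0.065, 1.46, 0.022, 1.35, -0.088], TCP at [0.15, -0.607, 0.231] pointing down, gripper open.
Joint ranges: [-2.6, 2.6], [-0.5, 2.12], [-1.47, 1.34], [0.16, 2.42], [-1.27, 4.41], [0.06, 2.06], [-2.6, 2.6]. Speed limits (rad/s): [2.22, 2.22, 2.79, 2.79, 3.14, 3.14, 3.14].

## Interface

Orientations are given as a unit quaternion [x, y, z, w].
In Python, from workcell import manip, cams, hand_in gives the robot as it stands.
- The arm moves only by the shell command python3 -m handwheel 'ROWS' [FORCE]. ROWS is text: rows parted by semicolons, each of 7 numbers parted by spaces: the shift along the tool's x, y, z in mm, then the turn, a rotation vector about the tool's x, y, z in rad, then the finger opening in mm, from 0 to 85.4. A call has 1 to 8 rows; each row shifts and turns the commanded pose from where the row before left it, along the tool's axes as they then stand; what a row does not reach is not made up. A row lasts 1/10 s, in which the tool goes at most 50 mm and 8.59 degrees, less where a joint would pass 70% of its speed; a pose out of reach is approached as far as the arm can. A call with a gripper value outside its range is refused whole. The fingers move at their own pace and stop on an object; FORCE is the grip in N (left out, the last holds). Time passes only in rows, so rows that do not move let the fingers close. It gives the time, the measured TCP pose, the force and the opening at its end, in the units of the state.
- manip.get_obs(): the state, without advancing time (a new reading comes with each control period).
- cams.camera(name): name is "scene" or "top" or "wrist"; returns a dict with "color" (384x512x3 uint8, blue, green, red), "depth" (384x512 float32, m along the optical axis (not along the pixel's ray), 0 where there is no reading), "camera_matrix" (3x3 intrinsics, pixels), "origin" and "attitude" of the camera in the world; the wrist camera has in their place "T_tool_cam" (4x4, takes a point from camera to tool coordinates, whose origin is the TCP and whose axes are the tool frame's). Camera axes: x right, y down, z forward; pixel columns grow to the right and rows downward; lengths in m; the calibration is good to about 2 mm. A picture is of the moment at which its call begins: read the wrist's pose just before it.
- hand_in(): hands the job in, once; it reports no verdict.
Trained networks look in the newest picture that a camera, given by its name, has taken for a name from the list of things; names that differ only in an ending like _2 or _b are one class to them, and where a whole thing is asked for, a point or a joint stands for the part that bears it (a point fixed in the world has none). Each returns a list of dicts, best first, with "conf" (0 to 1); they miss things now and then, are a little off and sometimes report something else, mostly with a low value. They report only what shows in the picture. A call takes as long as a camera call.
- cams.recognise(camera, thing): "box" ([left, top, width, height] in pixels, round what is visible of it).
- cams.outline_of(camera, thing): "region" (384x512 bool, what is visible of it) and "box" ([left, top, width, height] in pixels, round what is visible of it).
The state is a dict: "clock": time; "joint_pos": joint angles; "joint_velocities": joint speeds; "tau": joint torques, N m; "position": TCP position; "ee_rot": TCP orientation; "ft_force": force on the tool from outside, world axes, zero at the start; "torque": the same for the moment, N m; "grip_width": opening from 0.0 (shut) to 1.0 (fully open).
Only numpy, scipy, OpenCV 4.12 (cv2) and the standard library are available. Lean on these libraries where they do the work, as an engineer would, in place of code of your own. Each camera call takes 0.05 s, during which the arm holds its last target.

## Working session

There is one attempt and no reset: what is moved stays moved. The work goes in short steps, Python scripts to look and compute and a shell command to move; the robot and the scene stay as the last step left them, time stands still between calls to the robot, and variables do not carry over. Pictures are saved under pics/ and viewed, and the job is handed in when it is done.

```bash
ls; mkdir -p pics
python3 - <<'E'
from workcell import manip, cams
import cv2,numpy as np
print(manip.get_obs(), manip.tcp_to_grasp)
for n in ("top","scene"):
    c=cams.camera(n); cv2.imwrite(f"pics/{n}0.png",c["color"]); np.savez(f"pics/{n}0.npz",**c)
    print(n,c["camera_matrix"],c["origin"],c["attitude"])
    for t in ("fine_grip","fine","coarse_mark","stage_unit"):
        print(t,[(r["box"],round(r["conf"],2)) for r in cams.recognise(n,t)])
E
```

```text
pics
{'clock': 0.0, 'joint_pos': array([ 1.30640354,  0.33290593, -0.06471763,  1.46090512,  0.02159018,
        1.34991259, -0.08846859]), 'joint_velocities': array([-6.69876544e-05,  8.48507409e-04,  1.16534778e-04, -9.21478909e-04,
       -1.00296879e-04, -2.08014512e-04, -1.47124442e-03]), 'tau': array([-6.21613344e-05, -6.25442863e+01,  4.94302309e-02, -3.91601586e+01,
        1.63302000e-02,  9.92611429e-03,  2.41156010e-05]), 'position': array([ 0.14957342, -0.60646182,  0.23051199]), 'ee_rot': array([-0.70186388, -0.08580328,  0.70202123, -0.08480024]), 'ft_force': array([ 0.43561358, -0.56872246,  0.05062533]), 'torque': array([ 0.08243647, -0.00192427,  0.03136692]), 'grip_width': 1.0023031285292163} 0.0187
top [[367.47194918   0.         253.50514178]
 [  0.         367.47194918 197.2836946 ]
 [  0.           0.           1.        ]] [0.48008316 0.01554804 0.76446012] [ 0.71566965 -0.69465641  0.06012964 -0.04066756]
fine_grip []
fine [([120.1, 251.7, 27.9, 10.9], 0.73)]
coarse_mark [([122.0, 239.9, 35.1, 32.0], 0.66)]
stage_unit [([293.5, 205.7, 83.7, 81.8], 0.89), ([122.5, 252.2, 25.6, 7.1], 0.75)]
scene [[492.51704305   0.         258.03088532]
 [  0.         492.51704305 190.70914795]
 [  0.           0.           1.        ]] [1.03657344 0.6150152  0.8404094 ] [ 0.30910008  0.86668705 -0.37138029 -0.12404588]
fine_grip [([349.1, 218.4, 15.6, 19.3], 0.72)]
fine [([352.4, 220.3, 13.4, 21.0], 0.77)]
coarse_mark [([344.2, 230.0, 24.3, 24.0], 0.97)]
stage_unit [([208.2, 136.0, 60.9, 51.2], 0.73)]
```

Run:
```python
import cv2
for n,(x,y,w,h) in (("top",(60,180,130,130)),("scene",(300,190,120,90))):
    i=cv2.imread(f"pics/{n}0.png"); 
    cv2.imwrite(f"pics/{n}0c.png",cv2.resize(i[y:y+h,x:x+w],None,fx=4,fy=4,interpolation=cv2.INTER_CUBIC))
```

```text
(no output)
```

View pics/top0.png

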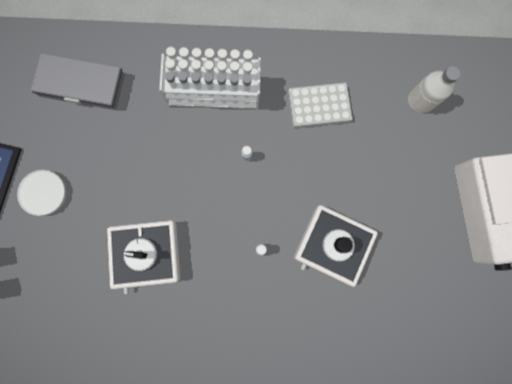

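View pics/scene0.png

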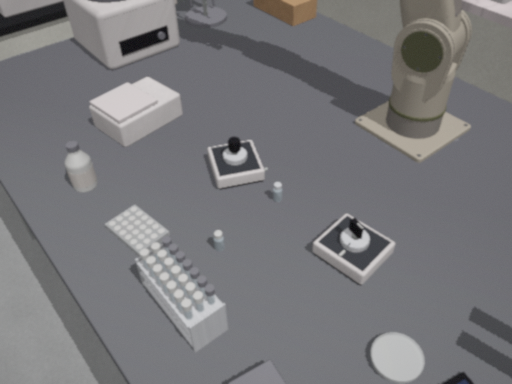

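```bash
sleep 1; ls pics
```

```text
scene0.npz
scene0.png
scene0c.png
top0.npz
top0.png
top0c.png
```

View pics/top0c.png

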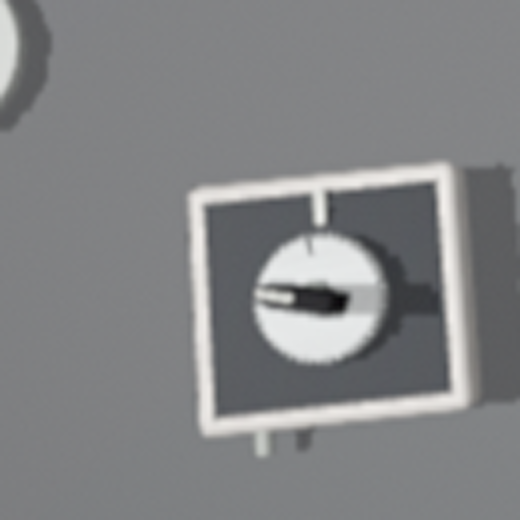

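View pics/scene0c.png

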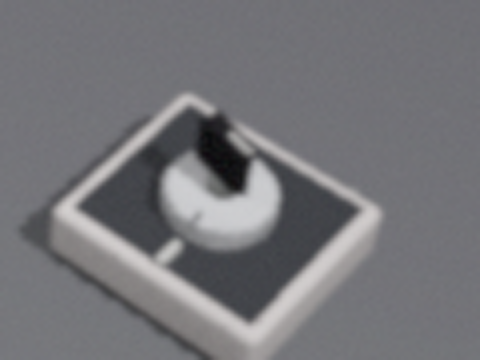

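The top crop shows the focus box, with its drum centre at about (140, 254) in full-image pixels. The rib points up the image at (140, 232), the wing's nose points left at (124, 253), and the mark is at (138, 241). The stage drive is far to the right at (337, 245). Next I turn these pixels into metric positions.

```bash
cat > h.py <<'E'
import numpy as np
from scipy.spatial.transform import Rotation as R
def ray(c,uv,z,T=None):
    K=np.asarray(c["camera_matrix"]); 
    if T is None: Rm=R.from_quat(c["attitude"]).as_matrix(); o=np.asarray(c["origin"])
    else: Rm=T[:3,:3]; o=T[:3,3]
    d=Rm@np.linalg.inv(K)@np.array([*uv,1.]); return (o+d*(z-o[2])/d[2])
E
python3 - <<'E'
from h import *
c=dict(np.load("pics/top0.npz"))
f=lambda p,z:ray(c,((p[0]+.5)/4-.5+60,(p[1]+.5)/4-.5+180),z)
print("depths",c["depth"][254,140],c["depth"][225:290:8,140])
cs=[f(p,.04) for p in [(190,188),(450,165),(473,403),(205,435)]]
print("box centre",np.mean(cs,0),[np.linalg.norm(cs[i]-cs[i-1]) for i in range(4)])
print("drum",f((320,298),.056))
r=[f((319,192),.043),f((321,225),.043)];print("rib",r)
n=f((257,294),.098);t=f((348,299),.098);print("wing",n,t,np.linalg.norm(n-t))
an=lambda a,b:np.degrees(np.arctan2(*(b-a)[[1,0]]))
ctr=np.mean(cs,0)
print("rib ang",an(r[1],r[0]),an(ctr,np.mean(r,0)),"edge",an(cs[3],cs[0]),an(cs[2],cs[1]))
print("wing ang",an(t,n), an(ctr,n),an(t,ctr))
c=dict(np.load("pics/scene0.npz"))
f=lambda p,z:ray(c,((p[0]+.5)/4-.5+300,(p[1]+.5)/4-.5+190),z)
n=f((258,155),.098);t=f((222,112),.098);
print("scene: drum",f((221,198),.056),"wing",n,t,np.linalg.norm(n-t),an(t,n))
r=[f((158,262),.043),f((182,240),.043)];print(r,an(r[1],r[0]))
print(R.from_quat([-0.70186388, -0.08580328,  0.70202123, -0.08480024]).as_matrix())
E
```

```text
depths 0.65391296 [0.71990573 0.71117425 0.69716364 0.6951342  0.6532106  0.69400674
 0.70440197 0.702251   0.7402334 ]
box centre [0.46748455 0.20922072 0.04      ] [np.float64(0.11811836511777117), np.float64(0.12596300178951636), np.float64(0.11515352963173958), np.float64(0.1271977561195186)]
drum [0.46685707 0.2095269  0.056     ]
rib [array([0.51741378, 0.21719348, 0.043     ]), array([0.50151259, 0.21509555, 0.043     ])]
wing [0.46863474 0.22586827 0.098     ] [0.46754011 0.18566131 0.098     ] 0.040221857798389694
rib ang 7.515929979906913 9.365816625142838 edge 8.203402443563023 8.835950630814494
wing ang 88.44050638878257 86.04767837811355 90.13510656225074
scene: drum [0.47004599 0.21498444 0.056     ] wing [0.46535715 0.22877641 0.098     ] [0.457518   0.19705782 0.098     ] 0.032672940743612836 76.11771629952054
[array([0.51704367, 0.21737363, 0.043     ]), array([0.49710191, 0.21510355, 0.043     ])] 6.494333106575262
[[-3.92023478e-04  2.39507584e-01 -9.70894414e-01]
 [ 1.38130846e-03 -9.70893433e-01 -2.39507900e-01]
 [-9.99998969e-01 -1.43499739e-03  4.97791675e-05]]
```

```bash
python3 -m handwheel '0 -24 -39 0 0 0 85;0 -24 -39 0 0 0 85;0 -24 -39 0 0 0 85;0 -24 -39 0 0 0 85;0 -24 -39 0 0 0 85;0 -24 -39 0 0 0 85;0 -24 -39 0 0 0 85;0 -24 -39 0 0 0 85' 40
```

```text
clock: 1.3
position: [0.4077, -0.3443, 0.2317]
ee_rot: [0.702, 0.085, -0.702, 0.085]
ft_force: [1.1, -0.8, 0.7]
grip_width: 0.994
```

```bash
python3 -m handwheel '0 -24 -39 0 0 0 85;0 -24 -39 0 0 0 85;0 -24 -39 0 0 0 85;0 -45 -8 0 0 0 85;0 -45 -8 0 0 0 85;0 -45 -8 0 0 0 85;0 -45 -8 0 0 0 85;0 -45 -8 0 0 0 85'
```

```text
clock: 2.1
position: [0.4876, -0.018, 0.2315]
ee_rot: [0.702, 0.085, -0.702, 0.085]
ft_force: [0.4, 0.5, -0.7]
grip_width: 0.997
```

```bash
python3 -m handwheel '0 -45 -8 0 0 0 85;0 -45 -8 0 0 0 85;0 -45 -8 0 0 0 85;0 -45 -8 0 0 0 85;0 -45 -8 0 0 0 85;0 0 0 0 0 0 85;0 0 0 0 0 0 85'
```

```text
clock: 2.8
position: [0.4726, 0.2093, 0.2313]
ee_rot: [-0.702, -0.086, 0.702, -0.086]
ft_force: [1.1, -0.8, 0.9]
grip_width: 0.995
```

Now I turn the tool CCW by 71° (−1.24 rad about tool x).

```bash
python3 -m handwheel '0 0 0 -0.145 0 0 85;0 0 0 -0.145 0 0 85;0 0 0 -0.145 0 0 85;0 0 0 -0.145 0 0 85;0 0 0 -0.145 0 0 85;0 0 0 -0.145 0 0 85;0 0 0 -0.145 0 0 85;0 0 0 -0.145 0 0 85'
```

```text
clock: 3.6
position: [0.4735, 0.2064, 0.2312]
ee_rot: [-0.539, -0.457, 0.54, -0.457]
ft_force: [-0.9, -0.2, 0.5]
grip_width: 0.994
```

```bash
python3 -m handwheel '0 0 0 -0.08 0 0 85;0 0 0 0 0 0 85;0 0 0 0 0 0 85'
python3 - <<'E'
from workcell import manip, cams
import cv2
from h import *
o=manip.get_obs(); c=cams.camera("wrist"); Rm=R.from_quat(o["ee_rot"]).as_matrix()
print(o["clock"],o["position"],Rm,o["joint_pos"])
T=np.eye(4);T[:3,:3]=Rm;T[:3,3]=o["position"];T=T@c["T_tool_cam"];print(T)
np.savez("pics/w1.npz",T=T,**c); cv2.imwrite("pics/w1.png",c["color"])
for t in ("fine_grip","coarse_mark"): print(t,[(r["box"],round(r["conf"],2)) for r in cams.recognise("wrist",t)])
E
```

```text
clock: 3.9
position: [0.4733, 0.2071, 0.2312]
ee_rot: [-0.523, -0.476, 0.523, -0.476]
ft_force: [0.2, 0.3, 0.5]
grip_width: 0.996
3.9 [0.47327085 0.20710616 0.23124755] [[ 1.09031171e-04  9.95634451e-01 -9.33382427e-02]
 [-5.93776417e-04 -9.33381624e-02 -9.95634288e-01]
 [-9.99999818e-01  1.63977220e-04  5.81007488e-04]] [ 0.33332065  0.19133552 -0.92217253  1.70613087  0.15757487  1.32220243
 -0.71254831]
[[ 9.95592657e-01 -8.86960215e-02 -3.04676448e-02  4.79919536e-01]
 [-9.37816599e-02 -9.39802439e-01 -3.28597589e-01  2.92813963e-01]
 [ 5.11731846e-04  3.30006653e-01 -9.43978468e-01  3.73420906e-01]
 [ 0.00000000e+00  0.00000000e+00  0.00000000e+00  1.00000000e+00]]
fine_grip [([240.3, 159.3, 15.2, 38.7], 0.55)]
coarse_mark []
```

View pics/w1.png

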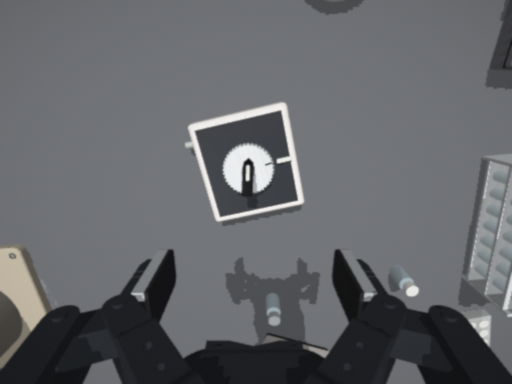

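Run:
```python
import cv2
i=cv2.imread("pics/w1.png"); cv2.imwrite("pics/w1c.png",cv2.resize(i[95:225,180:310],None,fx=4,fy=4,interpolation=cv2.INTER_CUBIC))
```

```text
(no output)
```

View pics/w1c.png

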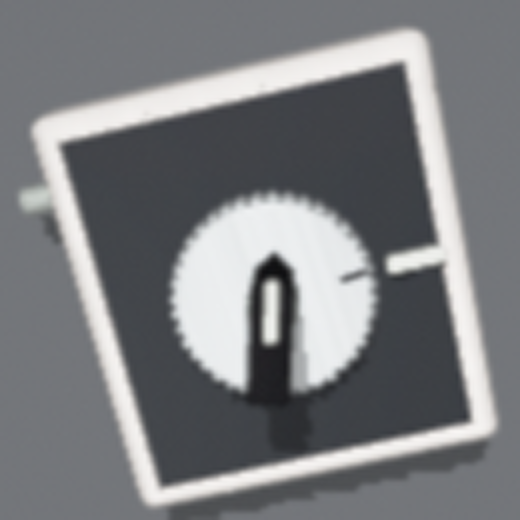

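The wrist crop shows the nose apex at crop pixel (275, 255). The white line runs from (274, 280) to (270, 343), the rib from (390, 267) to (442, 255), and the drum centre is near (273, 293).

Run:
```python
from h import *
c=dict(np.load("pics/w1.npz"));T=c["T"]
f=lambda p,z:ray(c,((p[0]+.5)/4-.5+180,(p[1]+.5)/4-.5+95),z,T)
an=lambda a,b:np.degrees(np.arctan2(*(b-a)[[1,0]]))
a,l1,l2=[f(p,.098) for p in((275,255),(274,280),(270,343))]
print("apex",a,"line",l1,l2,an(l2,l1),an(l2,a))
r=[f((388,266),.043),f((443,254),.043)];print("rib",r,an(*r))
d=f((273,293),.056);print("drum",d,an(d,np.mean(r,0)))
cs=[f(p,.04) for p in [(36,125),(417,30),(495,428),(150,503)]]
print("box",np.mean(cs,0),[np.linalg.norm(cs[i]-cs[i-1]) for i in range(4)],an(cs[0],cs[1]),an(cs[3],cs[2]))
```

```text
apex [0.46923197 0.23457268 0.098     ] line [0.4683401  0.22822509 0.098     ] [0.46565244 0.21183096 0.098     ] 80.6897386971627 81.0550798203477
rib [array([0.50068863, 0.21639342, 0.043     ]), array([0.51738892, 0.21850565, 0.043     ])] 7.208417637306298
drum [0.46589407 0.21454087 0.056     ] 3.856836117465292
box [0.46610391 0.2135388  0.04      ] [np.float64(0.12416389003568977), np.float64(0.11337359091677089), np.float64(0.12452193708484287), np.float64(0.11456589609574544)] 8.059932753438158 7.879671827724399
```

```bash
python3 -m handwheel '0 -7.7 -4.3 0.035 0 0 85;30 0 0 0 0 0 85;35 0 0 0 0 0 85;25 0 0 0 0 0 85;0 0 0 0 0 0 85;0 0 0 0 0 0 85'
python3 - <<'E'
from workcell import manip, cams
import cv2
from h import *
o=manip.get_obs(); c=cams.camera("wrist"); Rm=R.from_quat(o["ee_rot"]).as_matrix()
print(o["clock"],o["position"],Rm[:,1])
T=np.eye(4);T[:3,:3]=Rm;T[:3,3]=o["position"];T=T@c["T_tool_cam"]
np.savez("pics/w2.npz",T=T,**c); cv2.imwrite("pics/w2.png",c["color"])
cv2.imwrite("pics/w2c.png",cv2.resize(c["color"][100:300,150:350],None,fx=3,fy=3,interpolation=cv2.INTER_CUBIC))
E
```

```text
clock: 4.65
position: [0.4657, 0.2135, 0.142]
ee_rot: [0.53, 0.468, -0.53, 0.468]
ft_force: [-0.8, 0.5, 1.0]
grip_width: 0.998
4.65 [0.46572238 0.21349259 0.14196688] [ 9.92286235e-01 -1.23967707e-01 -1.90104633e-04]
```

View pics/w2c.png

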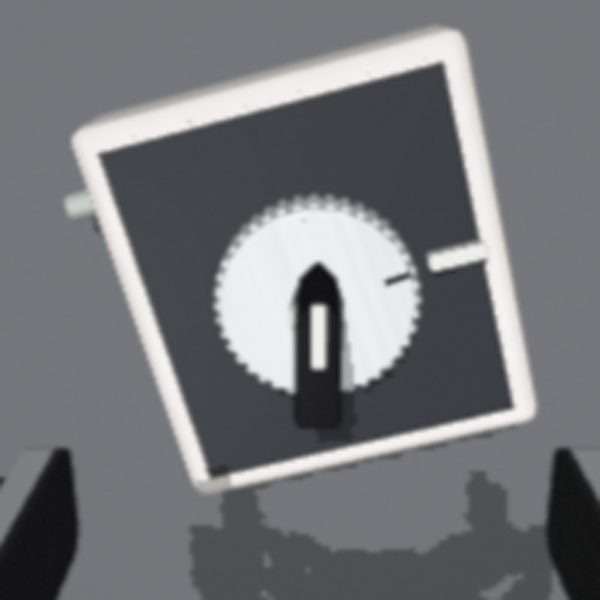

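View pics/w2.png

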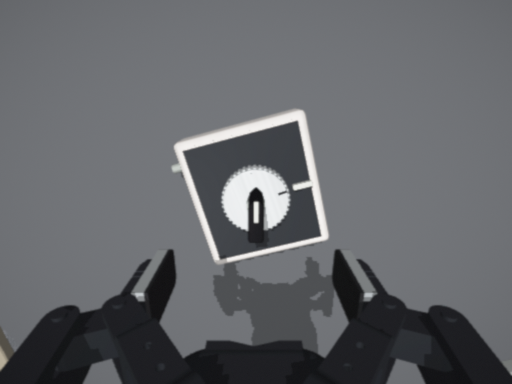

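The wing stands vertical in the picture at x = 256, midway between the pads (175 and 335), so the jaw is aligned with it. One quick check of the axis position.

Run:
```python
from h import *
c=dict(np.load("pics/w2.npz"));T=c["T"]
f=lambda p,z:ray(c,((p[0]+.5)/3-.5+150,(p[1]+.5)/3-.5+100),z,T)
an=lambda a,b:np.degrees(np.arctan2(*(b-a)[[1,0]]))
a,l1,l2,t1,t2=[f(p,.098) for p in((318,263),(319,305),(317.5,370),(294,398),(342,398))]
print("apex",a,"line",l1,l2,an(l2,l1),an(l2,a),"tail",t1,t2,np.linalg.norm(t1-t2))
r=[f((428,263),.043),f((486,249),.043)];print("rib",r,an(*r))
d=f((318,297),.056);print("drum",d,an(d,np.mean(r,0)))
cs=[f(p,.04) for p in [(75,135),(458,30),(535,415),(203,492)]]
print("box",np.mean(cs,0),[np.linalg.norm(cs[i]-cs[i-1]) for i in range(4)],an(cs[0],cs[1]),an(cs[3],cs[2]))
```

```text
apex [0.46891707 0.23875128 0.098     ] line [0.46787044 0.22829263 0.098     ] [0.46543555 0.2114501  0.098     ] 81.77385032184861 82.73270991912787 tail [0.45872585 0.20460431 0.098     ] [0.47052563 0.20312361 0.098     ] 0.01189232270273793
rib [array([0.50019223, 0.21686879, 0.043     ]), array([0.51788213, 0.21911713, 0.043     ])] 7.24330913925557
drum [0.46627529 0.21489732 0.056     ] 4.140559242253875
box [0.4663348  0.21355134 0.04      ] [np.float64(0.12494175855563756), np.float64(0.11374942675309949), np.float64(0.12502243497095286), np.float64(0.11376748856904728)] 7.791810044961424 7.751172950575961
```

```bash
python3 -m handwheel '30 0 0 0 0 0 85;30 0 0 0 0 0 85;14 0 0 0 0 0 85;0 0 0 0 0 0 85;0 0 0 0 0 0 40;0 0 0 0 0 0 40;0 0 0 0 0 0 30' 30
```

```text
clock: 5.4
position: [0.4664, 0.2135, 0.0685]
ee_rot: [0.531, 0.468, -0.529, 0.468]
ft_force: [-1.1, -0.4, -0.7]
grip_width: 0.51
```

```bash
python3 -m handwheel '0 0 0 0 0 0 6;0 0 0 0 0 0 6;0 0 0 0 0 0 6;0 0 0 0 0 0 6;0 0 0 0 0 0 6' 30
python3 - <<'E'
from workcell import manip, cams
import cv2
o=manip.get_obs();print(o["ft_force"],o["torque"],o["grip_width"]*85.4)
c=cams.camera("wrist");cv2.imwrite("pics/w3.png",c["color"])
E
```

```text
clock: 5.9
position: [0.467, 0.2132, 0.0679]
ee_rot: [0.531, 0.467, -0.529, 0.468]
ft_force: [5.4, -0.3, 0.6]
grip_width: 0.139
[ 5.36212785 -0.25568579  0.61312067] [-0.07105489 -0.97853907  0.06649535] 11.84133883840863
```

View pics/w3.png

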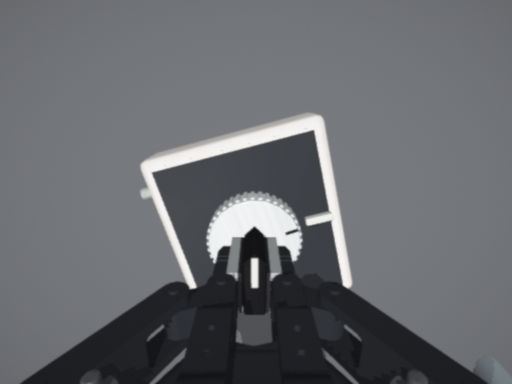

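The wing is gripped: opening 11.8 mm, and the mark and drum are unchanged. I turn clockwise in parts.

```bash
python3 -m handwheel '0 0.7 0 0.1 0 0 6;0 0 0 0.1 0 0 6;0 0 0 0.1 0 0 6;0 0 0 0.1 0 0 6;0 0 0 0.1 0 0 6;0 0 0 0.1 0 0 6;0 0 0 0 0 0 6' 30;  python3 - <<'E'
from workcell import manip, cams
import cv2
o=manip.get_obs();print(o["ft_force"],o["torque"],o["grip_width"]*85.4)
c=cams.camera("wrist");cv2.imwrite("pics/w4.png",c["color"])
E
```

```text
clock: 6.65
position: [0.4679, 0.2128, 0.0679]
ee_rot: [0.646, 0.289, -0.644, 0.289]
ft_force: [6.9, -1.0, -0.1]
grip_width: 0.133
[ 6.89844296 -1.00084359 -0.0658171 ] [-0.19867096 -1.32823372 -0.04028293] 11.323862883313875
```

View pics/w4.png

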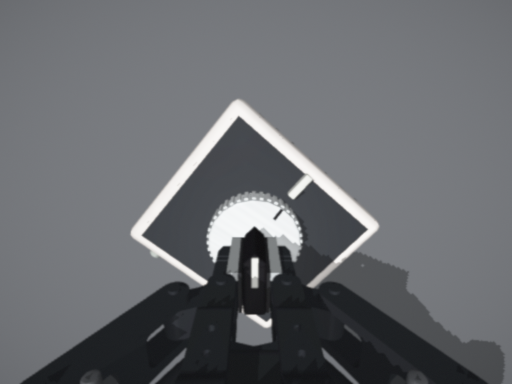

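```bash
python3 -m handwheel '0 0.7 -0.6 0.1 0 0 6;0 0 0 0.1 0 0 6;0 0 0 0.1 0 0 6;0 0 0 0.1 0 0 6;0 0 0 0.1 0 0 6;0 0 0 0.1 0 0 6;0 0 0 0.1 0 0 6;0 0 0 0 0 0 6' 30;  python3 - <<'E'
from workcell import manip, cams
import cv2
from h import *
o=manip.get_obs(); c=cams.camera("wrist"); Rm=R.from_quat(o["ee_rot"]).as_matrix()
print(o["ft_force"],o["torque"],o["grip_width"]*85.4,"pointer ang",np.degrees(np.arctan2(-Rm[1,2],-Rm[0,2])))
T=np.eye(4);T[:3,:3]=Rm;T[:3,3]=o["position"];T=T@c["T_tool_cam"]
np.savez("pics/w5.npz",T=T,**c); 
cv2.imwrite("pics/w5.png",c["color"])
cv2.imwrite("pics/w5c.png",cv2.resize(c["color"][130:330,155:355],None,fx=3,fy=3,interpolation=cv2.INTER_CUBIC))
E
```

```text
clock: 7.5
position: [0.4687, 0.2118, 0.0679]
ee_rot: [0.706, 0.05, -0.705, 0.051]
ft_force: [4.7, -6.6, 3.9]
grip_width: 0.133
[ 4.71908078 -6.57922005  3.92478597] [-1.01930663 -1.01981122 -0.02329994] 11.396231898480144 pointer ang 8.11691616613238
```

View pics/w5c.png

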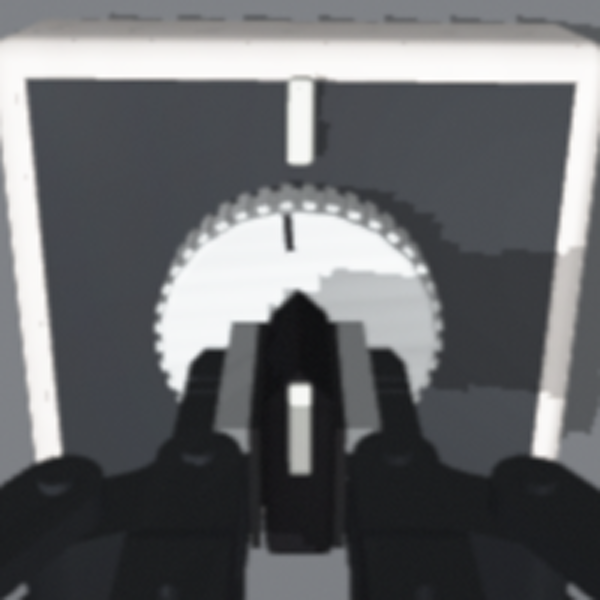

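The pointer line (x = 300), the nose and the rib (x = 300) are all in line in the crop, and the coarse mark has not moved. I release and rise.

```bash
python3 -m handwheel '0 0 0 0 0 0 25;0 0 0 0 0 0 40;0 0 0 0 0 0 60;0 0 0 0 0 0 70;-10 0 0 0 0 0 70;-30 0 0 0 0 0 70;-40 0 0 0 0 0 70;-40 0 0 0 0 0 70'; python3 -m handwheel '-30 0 0 0 0 0 70;0 0 0 0 0 0 70;0 0 0 0 0 0 70;0 0 0 0 0 0 70'
python3 - <<'E'
from workcell import manip, cams
import cv2
from h import *
o=manip.get_obs(); c=cams.camera("wrist"); Rm=R.from_quat(o["ee_rot"]).as_matrix()
print(o["clock"],o["ft_force"],o["grip_width"]*85.4,o["position"])
T=np.eye(4);T[:3,:3]=Rm;T[:3,3]=o["position"];T=T@c["T_tool_cam"]
np.savez("pics/w6.npz",T=T,**c); cv2.imwrite("pics/w6.png",c["color"])
cv2.imwrite("pics/w6c.png",cv2.resize(c["color"][95:245,180:330],None,fx=4,fy=4,interpolation=cv2.INTER_CUBIC))
E
```

```text
clock: 8.35
position: [0.4667, 0.2133, 0.1892]
ee_rot: [-0.705, -0.052, 0.705, -0.052]
ft_force: [0.7, 0.4, -0.7]
grip_width: 0.817
clock: 8.75
position: [0.4667, 0.2129, 0.2165]
ee_rot: [-0.705, -0.052, 0.706, -0.052]
ft_force: [-0.0, -0.4, -0.7]
grip_width: 0.82
8.75 [-0.02160338 -0.35376954 -0.69139662] 70.05694524195215 [0.46668512 0.21290047 0.21651611]
```

View pics/w6c.png

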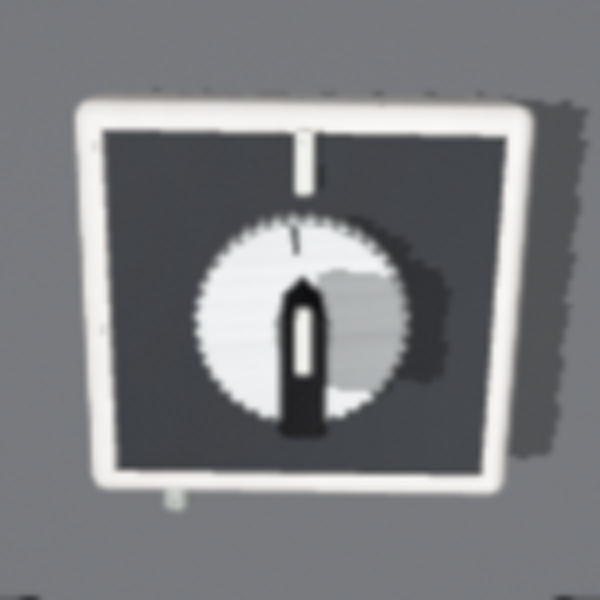

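The wing (x ≈ 303) points straight at the rib (x ≈ 304). Before handing in I compare the coarse mark's position before and after.

Run:
```python
from h import *
an=lambda a,b:np.degrees(np.arctan2(*(b-a)[[1,0]]))
for n,s,ox,oy,m,rb in (("w2",3,150,100,((386,283),(410,274)),((428,263),(486,249))),("w6",4,180,95,((297,253),(293,226)),((305,195),(304,132)))):
    c=dict(np.load(f"pics/{n}.npz"))
    f=lambda p,z:ray(c,((p[0]+.5)/s-.5+ox,(p[1]+.5)/s-.5+oy),z,c["T"])
    a=[f(p,.056) for p in m]; r=[f(p,.043) for p in rb]
    print(n,"mark",np.mean(a,0),an(*a),"rib",np.mean(r,0),an(*r))
    if n=="w6":
        p=[f(q,.098) for q in((303,376),(303,278))];print("pointer",an(*p))
```

```text
w2 mark [0.48986706 0.2176694  0.056     ] 14.751204802584367 rib [0.50903718 0.21799296 0.043     ] 7.24330913925557
w6 mark [0.48978402 0.21763674 0.056     ] 16.718983527983948 rib [0.50875911 0.21773955 0.043     ] 9.454863880679845
pointer 8.508588125857294
```

The mark moved about 0.1 mm and the pointer is within about 1° of the rib.

```bash
python3 -c "
from workcell import hand_in
print(hand_in())"
```

```text
the job is handed in; nothing more can be done
None
```

The fine-focus pointer now lines up with the index rib, and the job is handed in. I gripped the wing once at about 12 mm opening, turned it clockwise by about 75° (1.3 rad), released it, and raised the fingers well clear.

What the last checks showed, from the final wrist picture taken after letting go:
- **Pointer:** it measured 8.5°. The rib measured 9.5° in that picture and 7.2 to 8° in earlier ones. That puts the pointer within about 1° of the rib; the limit is 12°.
- **Coarse drum:** its mark moved about 0.1 mm; the limit is 4.6 mm.
- **Contact:** the force reading was about zero. The arm crossed the bench with the TCP about 0.23 m up and did not go down near the stage drive.
- **Time:** the clock stood at about 8.8 s of the 32 s allowed.

**Disagreements:** before the grasp, the cameras put the knob axis up to about 5 mm apart. The angled scene camera also read the wing about 6° lower than the wrist camera (76° against 82°). I used the close wrist views. While turning, the sideways force reached about 8 N, which suggests the grip was a millimetre or two off-centre.

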